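# Unlock the telescopic camera monopod and hold it drawn out

### The arm

A 6-joint arm with a two-finger parallel gripper is mounted at the origin on a cart in front of the work surface, level with it; the furniture and walls round the work are solid. World frame = base frame: x ahead of the robot, y to its left, z up, the work surface at z = 0. Lengths are in m, angles in degrees, forces in N, time in s.
With the tool pointing down it reaches from about 0.35 to 0.875 m from the base axis. Payload 4.2 kg.
Tool frame: the origin (TCP) lies midway between the tips of the shut fingers; the grasp point (between the pads) lies 19 mm behind it; z points along the fingers, x is the direction in which the jaws open and shut, and the axes are right-handed (so a half turn about z gives the same grasp; the last joint's range is limited). The gripper opens to 87 mm and grips with 3 to 60 N. Pads are 19 mm wide; open, the fingers measure 117 mm over their backs; the gripper's body (75 mm by 190 mm) begins 51 mm behind the grasp point.
Start: joints at [91.307, 22.042, 0.453, 0, -68.411, -14.817], TCP at [0.146, 0.608, 0.223] pointing down, gripper open.
Joint ranges: [-179.83, 179.83], [-69.29, 118.12], [-61.27, 80.66], [-181.25, 117.63], [-171.15, -9.14], [-177.46, 177.46]. Speed limits (degrees/s): [159.86, 159.86, 180, 180, 180, 180].

### API

Orientations are given as a 3x3 rotation matrix whose columns are the frame's x, y, z axes.
In Python, from station import sense, capture, finish_job, find_in gives the robot as it stands.
- The arm moves only by the shell command python3 -m creep 'ROWS'. ROWS is JSON, a list of rows, each a list of 7 numbers: the shift along the tool's x, y, z in mm, then the turn, a rotation vector about the tool's x, y, z in degrees, then the opening, from 0 (shut) to 1 (fully open). A call has exactly 10 rows; each row shifts and turns the commanded pose from where the row before left it, along the tool's axes as they then stand; what a row does not reach is not made up. A row lasts 1/8 s, in which the tool goes at most 62.5 mm and 10.7 degrees, less where a joint would pass 70% of its speed; a pose out of reach is approached as far as the arm can. A call with a gripper value outside its range is refused whole. The fingers move at their own pace and stop on an object; the grip force is fixed at half the most. Time passes only in rows, so rows that do not move let the fingers close, or fill a call up. It gives the time, the measured TCP pose, the force and the opening at its end, in the units of the state.
- sense(): the state, without advancing time (a new reading comes with each control period).
- capture(name): name is "scene" or "top" or "wrist"; returns a dict with "color" (420x560x3 uint8, blue, green, red), "vertical_fov" (degrees; the focal length in pixels is half the picture's height over the tangent of half this angle, whatever the lens; pixels are square), "cx", "cy" (the principal point, pixels), "k1" (the pictures are not rectified: a ray, as slopes to the right and down, at radius r is drawn at 1 + k1 r^2 times it, then the intrinsics apply), "R" (3x3) and "t" (3): a world point X has camera coordinates R X + t. Camera axes: x right, y down, z forward; pixel columns grow to the right and rows downward; lengths in m; the calibration is good to about 2 mm. A picture is of the moment at which its call begins. There is no depth.
- finish_job(): hands the job in, once; it reports no verdict.
Trained networks look in the newest picture that a camera, given by its name, has taken for a name from the list of things; names that differ only in an ending like _2 or _b are one class to them, and where a whole thing is asked for, a point or a joint stands for the part that bears it (a point fixed in the world has none). Each returns a list of dicts, best first, with "p" (0 to 1); they miss things now and then, are a little off and sometimes report something else, mostly with a low value. They report only what shows in the picture. A call takes as long as a camera call.
- find_in(camera, name): "xy" ([column, row] in pixels, amid what is visible of it).
The state is a dict: "time_s": time; "joints": joint angles; "joint_velocities": joint speeds; "effort": joint torques, N m; "tcp_pos": TCP position; "ee_rot": TCP orientation; "wrist_force": force on the tool from outside, world axes, zero at the start; "moment": the same for the moment, N m; "gripper_width": opening from 0.0 (shut) to 1.0 (fully open).
Only numpy, scipy, OpenCV 4.12 (cv2) and the standard library are available. Lean on these libraries where they do the work, as an engineer would, in place of code of your own. Each camera call takes 0.05 s, during which the arm holds its last target. There are 200 camera calls.

### The job

To check the draw-out of the repaired camera monopod in the bench stand, swing the stand's sprung lever right over to its stop, so that the travel bolt comes out of the tube, and let the lever spring back by itself; then squeeze the button in the monopod's grip head and draw the head straight up past the first stop to the second, fully out. Finish while still holding the head there, gripped with the button squeezed in: it is sprung and would go back in if let go. Leave the things standing and lying around where they are.

Things in the scene. Friction and masses are not known exactly. Their poses are not given: they have to be found in the camera images.
- stand: Fixed stand: grey base plate 110 x 300 x 12 mm (x, y, z) on the bench, turned by its yaw; origin under its centre, z up. All directions in these notes are the stand's own. On it, at x = 0: the monopod at y = -75 mm, a dark bolt guide block (30 x 22 mm, top 58 mm up) at y = -10, the lever at y = +60, a rubber-faced stop block (40 mm high) at y = +110.
- grip_head: Grip head on top of the inner tube: upright black rubber block 30 (x) x 32 (y) x 60 mm high, with a round 39 mm collar at its foot and a cap and stud up to 73 mm; origin at the centre of its underside, 92 mm above the bench when in; axes as the stand's. Grip from above, closing along x: one pad on the button (-x face), one on the plain +x face. Gripped along y it stays locked.
- grip_point (a point): Point inside the grip head on its axis, 34 mm above its underside, level with the middle of the button: where to grip (126 mm above the bench when pushed in, 246 mm when fully out).
- button (a joint): Button in the middle of the grip head's -x face: aluminium slab 14 mm wide, 28 high, sticking out 7.5 mm; m, 0 = out, 0.006 = fully in (along +x). Head and button are 37.5 mm wide with it out, 31.5 mm with it in. Its spring takes 2 N to start, 5 N fully in. Unless it is at least about 0.0045 in, a tooth inside the outer tube keeps the head from rising.
- inner_tube (a joint): Draw of the thin inner tube (with the grip head) out of the middle tube, m, 0 = in, 0.06 = out, straight up. It comes out first, against a weight and a return spring of 5 to 7 N together; at 0.06 it meets the first stop.
- middle_tube (a joint): Draw of the middle tube (29 mm thick) out of the outer tube, m, 0 = in, 0.06 = out, straight up. It follows after the first stop, when pulled with about 11 N, growing to 15 N; at 0.06 it meets the hard second stop. The head is then 0.12 m higher than at the start. Both tubes spring back in when let go.
- lever (a joint): Sprung lever, rad; 0 = upright (at rest), grows as its top swings along the stand's +y, away from the monopod; stop at 0.70. A push of about 2 N at 80 mm above its pivot starts it and 7 to 8 N hold it at the stop; it springs back by itself. In the last part of its swing it has drawn the travel bolt clear.
- lever_pivot (a point): Pivot of the lever, on the stand, 18 mm above the bench; the pivot's axis is the stand's x axis.
- lever_knob (a point): Centre of the black ball, 26 mm across, at the top of the lever, 116 mm from the pivot (134 mm above the bench at rest); the bar below it is round, 10 mm thick, free to push from the monopod's side with closed fingers.
- bolt (a joint): Travel bolt, a 10 mm steel rod along y, 45 mm above the bench, with a flat yoke (34 mm wide in x) round the lever; m, 0 = through the tubes (monopod locked in), grows as it is drawn along +y. Clear of the inner tube from 0.018. The lever drags it to about 0.026, and it stays there by friction when the lever goes back.
- xlr0: Bystander: cable connector standing upright, 20 x 19 x 68 mm, on the bench on the stand's -x side; origin under its centre.
- xlr1: Bystander: a second cable connector, 20 x 19 x 68 mm, standing on the stand's -x side near the lever; origin under its centre.
- hex_key: Bystander: hex key lying on the stand's +x side, 36 x 95 x 8 mm; origin under its centre.
- pvc_tape1: Bystander: roll of tape lying flat on the stand's +x side, 57 x 56 x 19 mm; origin under its centre.

How it is judged (in metres and radians):
On the way, in this order (a step that is already met when the one before it is completed fails the run):
1. the lever is swung over to its stop (at least 0.64 of 0.70 rad) (value of joint lever above 0.64 rad), for 0.05 s.
2. the lever has sprung back (under 0.1 rad), the bolt stays clear of the tube (over 0.018 m) (value of joint lever below 0.1 rad and value of joint bolt above 0.018 m), for 0.2 s.
3. with the button squeezed in, the inner tube is drawn out to the first stop (value of joint inner_tube above 0.056 m and value of joint button above 0.0035 m), for 0.05 s.
At the end, for the whole second after the job is handed in: Both tubes are out to their stops (inner over 56 mm, middle over 55 mm of 60), the fingers hold the grip head (over 3 N) with the button squeezed in (over 3.5 of 6 mm), the lever is back within 0.1 rad of rest and the bolt is clear of the tube (over 18 mm) (all of step 2 and all of step 3 and value of joint middle_tube above 0.055 m and contact force between the fingers and grip_head above 3 N); the arm keeps its last pose, push and grip.
It fails at once if a bystander is moved by more than 25 mm (distance of any of xlr0, xlr1, hex_key, pvc_tape1 from where it was at the start of the episode above 0.025 m).
It also fails if it takes over 45 s, if anything falls off the work surface, if the arm or the gripper's body presses on something with over 40 N, if the wrist force passes 120 N, or if a joint passes its speed limit or range.

## Working session

There is one attempt and no reset: what is moved stays moved. The work goes in short steps, Python scripts to look and compute and a shell command to move; the robot and the scene stay as the last step left them, time stands still between calls to the robot, and variables do not carry over. Pictures are saved under pics/ and viewed, about 8 in all and at most 12, crops included, and the job is handed in when it is done.

```bash
ls; mkdir -p pics; cat > h.py <<'E'
import numpy as np, cv2
from station import sense, capture, finish_job, find_in
def K(c):
    h=c["color"].shape[0]; f=h/2/np.tan(np.radians(c["vertical_fov"]/2))
    return np.array([[f,0,c["cx"]],[0,f,c["cy"]],[0,0,1]]),np.array([c["k1"],0,0,0,0.])
def proj(c,X):
    k,d=K(c); return cv2.projectPoints(np.atleast_2d(np.array(X,float)),cv2.Rodrigues(np.array(c["R"]))[0],np.array(c["t"],float),k,d)[0][:,0]
def ray(c,uv):
    k,d=K(c); n=cv2.undistortPoints(np.array([[uv]],float),k,d)[0,0]
    R=np.array(c["R"]); return -R.T@np.array(c["t"]), R.T@np.array([n[0],n[1],1])
def atz(c,uv,z):
    o,v=ray(c,uv); return o+v*(z-o[2])/v[2]
E
python3 - <<'E'
from h import *
np.set_printoptions(precision=3,suppress=True)
s=sense();print(s["time_s"],s["tcp_pos"],s["ee_rot"])
zs=dict(stand=.006,grip_head=.125,grip_point=.126,button=.126,lever_knob=.134,lever=.08,bolt=.045,xlr0=.034,hex_key=.004,pvc_tape1=.01)
for n in("scene","top","wrist"):
    c=capture(n);cv2.imwrite(f"pics/{n}0.png",c["color"])
    print(n,c["vertical_fov"],-np.array(c["R"]).T@np.array(c["t"]))
    for k,z in zs.items():
        for r in find_in(n,k)[:3]: print(k,np.round(r["xy"],1),round(r["p"],2),atz(c,r["xy"],z))
cv2.imwrite("pics/both.png",cv2.resize(np.hstack([cv2.imread("pics/scene0.png"),cv2.imread("pics/top0.png")]),(800,300)))
E
```

```text
pics
0.0 [0.146 0.607 0.221] [[-0.234 -0.972 -0.   ]
 [-0.972  0.234 -0.002]
 [ 0.002 -0.    -1.   ]]
scene 49.25238110730726 [0.258 0.8   0.533]
stand [286.3 289.9] 0.76 [0.536 0.182 0.006]
grip_head [317.5 219.5] 0.87 [0.509 0.108 0.125]
grip_point [316.3 215.8] 0.67 [0.516 0.098 0.126]
button [324.5 220. ] 0.5 [0.496 0.106 0.126]
lever_knob [270.4 254.8] 0.75 [0.528 0.263 0.134]
lever [270.4 260.6] 0.74 [0.557 0.206 0.08 ]
bolt [276.5 284.1] 0.82 [0.537 0.221 0.045]
xlr0 [289.7 320.7] 0.96 [0.482 0.286 0.034]
xlr0 [333.7 284.5] 0.91 [0.451 0.164 0.034]
xlr0 [277.5 282.9] 0.63 [0.544 0.204 0.034]
hex_key [253.9 272.8] 0.59 [0.617 0.159 0.004]
pvc_tape1 [282.6 253.9] 0.7 [0.591 0.081 0.01 ]
pvc_tape1 [320.7 221.7] 0.22 [ 0.569 -0.081  0.01 ]
top 49.7182114722458 [0.499 0.133 0.965]
stand [262.4 234.2] 0.74 [0.526 0.175 0.006]
grip_head [296.8 237.4] 0.71 [0.515 0.106 0.125]
grip_head [297.8 240.5] 0.51 [0.509 0.105 0.125]
grip_point [299.2 235.7] 0.86 [0.518 0.102 0.126]
grip_point [231.1 218.5] 0.58 [0.552 0.228 0.126]
button [228.1 222.5] 0.16 [0.545 0.233 0.126]
lever_knob [225.8 222.5] 0.69 [0.545 0.237 0.134]
lever [228.6 222.8] 0.44 [0.547 0.238 0.08 ]
xlr0 [209.7 258.9] 0.54 [0.476 0.283 0.034]
hex_key [265.1 194.4] 0.44 [0.61  0.168 0.004]
pvc_tape1 [300.1 196.6] 0.72 [0.603 0.094 0.01 ]
pvc_tape1 [267.3 194.8] 0.32 [0.609 0.163 0.01 ]
wrist 71.50628911460043 [0.217 0.591 0.386]
```

View picture.

```bash
python3 - <<'E'
from h import *
a=cv2.imread("pics/scene0.png")[170:370,200:400];b=cv2.imread("pics/top0.png")[140:300,170:350]
cv2.imwrite("pics/c0.png",np.hstack([cv2.resize(a,(400,400),interpolation=2),cv2.resize(b,(400,400),interpolation=2)]))
E
```

```text
(no output)
```

View pics/c0.png

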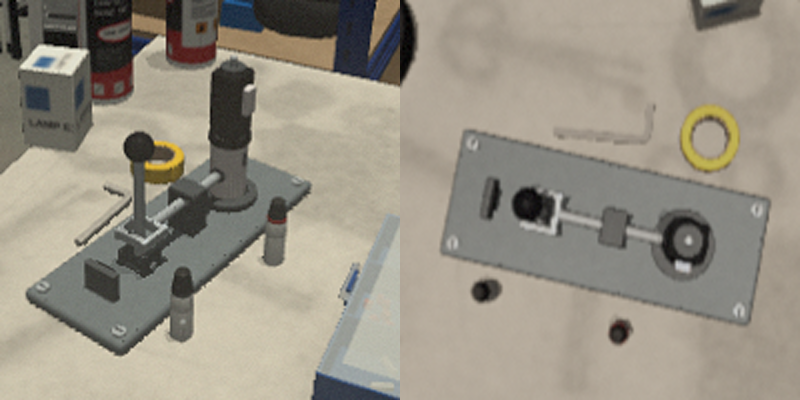

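The left crop (scene) shows the monopod with its button, the lever, and both connectors on the -x side. The right crop (top) shows the plate corners at (463,129), (770,198), (748,323) and (441,256). I'll fit the stand from those corners plus the head and knob.

```bash
python3 - <<'E'
from h import *
from scipy.optimize import least_squares
np.set_printoptions(precision=4,suppress=True)
T=capture("top");S=capture("scene")
cor=[(463,129),(770,198),(748,323),(441,256)]
P=np.array([atz(T,(170+(x-400)/2.2222,140+y/2.5),.012) for x,y in cor]);print(P)
c=P.mean(0);v=(P[0]+P[3]-P[1]-P[2])[:2];print("corner centre",c,"yaw",np.degrees(np.arctan2(-v[0],v[1])))
def W(p,x,y,z):
    a=p[2];return [p[0]+x*np.cos(a)-y*np.sin(a),p[1]+x*np.sin(a)+y*np.cos(a),z]
obs=[(T,(170+(x-400)/2.2222,140+y/2.5),q) for (x,y),q in zip(cor,[(.055,.15,.012),(.055,-.15,.012),(-.055,-.15,.012),(-.055,.15,.012)])]
kn=(0,.06,.134)
obs+=[(S,(270.4,243.5),kn),(T,(170+128/2.2222,140+204/2.5),kn),(T,(170+288/2.2222,140+240/2.5),(0,-.075,.165)),(S,(200+233/2,170+62/2),(0,-.075,.165))]
f=lambda p:np.concatenate([proj(c,W(p,*q))[0]-uv for c,uv,q in obs])
r=least_squares(f,[.53,.175,-.22],x_scale=[.01,.01,.05],loss="soft_l1");p=r.x;print(p,np.degrees(p[2]));print(f(p).reshape(-1,2))
for n,q in dict(head=(0,-.075,.126),knob=kn,pre=(0,.03,.1)).items():print(n,W(p,*q))
E
```

```text
[[0.6183 0.3096 0.012 ]
 [0.5538 0.0186 0.012 ]
 [0.4499 0.0423 0.012 ]
 [0.5112 0.3309 0.012 ]]
corner centre [0.5333 0.1753 0.012 ] yaw -12.245073480818208
[ 0.5324  0.1753 -0.2162] -12.384710425123831
[[-0.2204  0.0006]
 [ 0.7402 -0.093 ]
 [ 0.8711  1.5873]
 [-1.2738  0.1517]
 [-1.5412  0.0018]
 [-0.38    0.5724]
 [ 0.3892  0.1648]
 [-0.5705 -3.1524]]
head [np.float64(0.5163633410430177), np.float64(0.10205654032293893), 0.126]
knob [np.float64(0.5453174243528548), np.float64(0.23391502908906658), 0.134]
pre [np.float64(0.5388831836173354), np.float64(0.20461314269659375), 0.1]
```

```bash
python3 -m creep '[[0,0,0,0,0,-10,0],[0,0,0,0,0,-10,0],[0,0,0,0,0,-10,0],[0,0,0,0,0,-10,0],[0,0,0,0,0,-10,0],[0,0,0,0,0,-10,0],[0,0,0,0,0,-10,0],[0,0,0,0,0,-10,0],[0,0,0,0,0,-10,0],[0,0,0,0,0,-1,0]]'
cat >> h.py <<'E'
A=-0.2162;O=np.array([.5324,.1753,0])
SX=np.array([np.cos(A),np.sin(A),0]);SY=np.array([-SX[1],SX[0],0]);ZZ=np.array([0,0,1.])
RT=np.c_[SX,-SY,-ZZ]
def go(x,y,z):
    from scipy.spatial.transform import Rotation as Rn
    s=sense();R=np.array(s["ee_rot"]);p=np.array(s["tcp_pos"])
    d=(O+SX*x+SY*y+ZZ*z-p)*1000
    print("t",s["time_s"],"stand pos",np.round([(p-O)@SX,(p-O)@SY,p[2]],4),"F(stand)",np.round([np.dot(s["wrist_force"],a) for a in(SX,SY,ZZ)],1),"w",s["gripper_width"])
    print("shift tool mm",np.round(R.T@d,1),"turn deg",np.round(Rn.from_matrix(R.T@RT).as_rotvec(degrees=True),2))
E
python3 -c "
from h import *
go(0,.033,.22)"
```

```text
time_s: 3.0
tcp_pos: [0.146, 0.6077, 0.2226]
ee_rot: [[0.976, -0.218, 0.0], [-0.218, -0.976, -0.0], [0.0, 0.0, -1.0]]
wrist_force: [-0.1, 0.1, 0.7]
gripper_width: 0.02
t 3.0 stand pos [-0.4702  0.3394  0.2226] F(stand) [-0.1  0.1  0.7] w 0.020190623578916773
shift tool mm [471.2 304.9   2.6] turn deg [ 0.   -0.   -0.18]
```

```bash
python3 -m creep '[[20,13,0,0,0,0,0],[30,19,0,0,0,0,0],[30,19,0,0,0,0,0],[30,19,0,0,0,0,0],[30,19,0,0,0,0,0],[30,20,0,0,0,0,0],[30,20,0,0,0,0,0],[30,20,0,0,0,0,0],[30,20,0,0,0,0,0],[30,20,0,0,0,0,0]]' >/dev/null
python3 -m creep '[[30,20,0,0,0,0,0],[30,20,0,0,0,0,0],[30,20,0,0,0,0,0],[30,19,0,0,0,0,0],[30,19,0,0,0,0,0],[20,13,0,0,0,0,0],[11,5,0,0,0,0,0],[0,0,0,0,0,0,0],[0,0,0,0,0,0,0],[0,0,0,0,0,0,0]]'
python3 - <<'E'
from h import *
go(0,.033,.095)
a=capture("wrist")["color"];b=capture("scene")["color"]
cv2.imwrite("pics/c1.png",cv2.resize(np.hstack([a,b]),(800,300),interpolation=3))
E
```

```text
time_s: 5.5
tcp_pos: [0.5392, 0.2085, 0.2227]
ee_rot: [[0.976, -0.216, 0.0], [-0.216, -0.976, 0.0], [0.0, -0.0, -1.0]]
wrist_force: [0.7, -0.5, -0.1]
gripper_width: 0.006
t 5.5 stand pos [-0.0005  0.0339  0.2227] F(stand) [ 0.8 -0.4 -0.1] w 0.005635370631612205
shift tool mm [  0.5   0.9 127.7] turn deg [-0.01 -0.   -0.06]
```

View pics/c1.png

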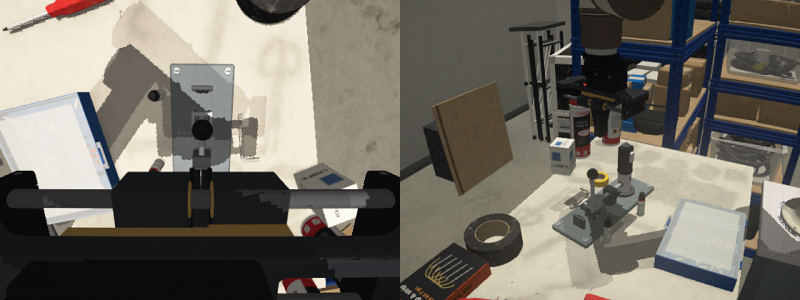

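The wrist view shows the shut fingers (col ~201) in line with the knob (202,130), on the monopod's side of it. I'll descend a little further back.

```bash
python3 -m creep '[[0,4,10,0,0,0,0],[0,0,15,0,0,0,0],[0,0,15,0,0,0,0],[0,0,15,0,0,0,0],[0,0,15,0,0,0,0],[0,0,15,0,0,0,0],[0,0,15,0,0,0,0],[0,0,15,0,0,0,0],[0,0,12,0,0,0,0],[0,0,0,0,0,0,0]]'
python3 -m creep '[[0,-8,0,0,0,0,0],[0,-8,0,0,0,0,0],[0,-9,0,0,0,0,0],[0,-9,0,0,0,0,0],[0,-9,0,0,0,0,0],[0,-9,0,0,0,0,0],[0,-8,0,0,0,0,0],[0,-8,0,0,0,0,0],[0,0,0,0,0,0,0],[0,0,0,0,0,0,0]]'
python3 -c "
from h import *
go(0,.109,.095)"
```

```text
time_s: 6.85
tcp_pos: [0.5383, 0.2036, 0.0944]
ee_rot: [[0.976, -0.217, -0.002], [-0.217, -0.976, -0.001], [-0.002, 0.002, -1.0]]
wrist_force: [-0.1, 0.1, 0.2]
gripper_width: 0.009
time_s: 8.1
tcp_pos: [0.5514, 0.2681, 0.0939]
ee_rot: [[0.976, -0.217, -0.006], [-0.217, -0.976, -0.006], [-0.005, 0.007, -1.0]]
wrist_force: [-1.8, -7.4, 0.3]
gripper_width: 0.007
t 8.1 stand pos [-0.0014  0.0947  0.0939] F(stand) [-0.2 -7.6  0.3] w 0.007201784630115957
shift tool mm [  1.3 -14.3  -1.2] turn deg [ 0.4   0.29 -0.16]
```

```bash
python3 -m creep '[[0,-4,0,0,0,0,0],[0,-4,0,0,0,0,0],[0,-4,0,0,0,0,0],[0,-2,0,0,0,0,0],[0,0,0,0,0,0,0],[0,0,0,0,0,0,0],[0,0,0,0,0,0,0],[0,0,0,0,0,0,0],[0,0,0,0,0,0,0],[0,0,0,0,0,0,0]]'
python3 - <<'E'
from h import *
go(0,.109,.095)
c=capture("scene")
p=[proj(c,O+SY*(.06+.116*np.sin(a))+ZZ*(.018+.116*np.cos(a)))[0].round(1) for a in(.6,.65,.7)]
print(p,find_in("scene","lever_knob")[:2])
cv2.imwrite("pics/c2.png",cv2.resize(c["color"][170:370,180:400],None,fx=2.5,fy=2.5,interpolation=2))
E
```

```text
time_s: 9.35
tcp_pos: [0.554, 0.2805, 0.0938]
ee_rot: [[0.976, -0.218, -0.008], [-0.218, -0.976, -0.008], [-0.006, 0.009, -1.0]]
wrist_force: [-1.4, -9.3, 0.5]
gripper_width: 0.005
t 9.35 stand pos [-0.0015  0.1074  0.0938] F(stand) [ 0.6 -9.3  0.5] w 0.004752088414765609
shift tool mm [ 1.5 -1.6 -1.2] turn deg [ 0.53  0.34 -0.19]
[array([242.5, 271.9]), array([240.5, 275.1]), array([238.6, 278.3])] [{'xy': [245.3, 276.1], 'p': 0.83}]
```

View pics/c2.png

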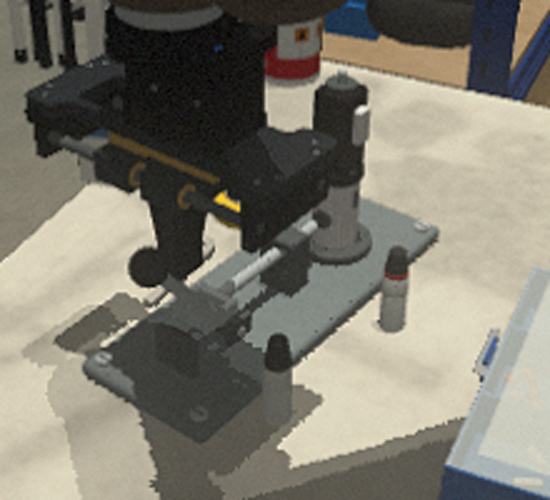

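The knob is at pixel (240,277), which corresponds to about 0.68 rad. I'll push a few mm more so a force rise shows the stop.

```bash
python3 -m creep '[[0,-2,0,0,0,0,0],[0,-2,0,0,0,0,0],[0,-2,0,0,0,0,0],[0,-2,0,0,0,0,0],[0,0,0,0,0,0,0],[0,0,0,0,0,0,0],[0,0,0,0,0,0,0],[0,0,0,0,0,0,0],[0,0,0,0,0,0,0],[0,0,0,0,0,0,0]]'
python3 -c "
from h import *
go(0,.03,.095)"
```

```text
time_s: 10.7
tcp_pos: [0.5544, 0.2839, 0.0934]
ee_rot: [[0.976, -0.219, -0.013], [-0.219, -0.976, -0.016], [-0.009, 0.018, -1.0]]
wrist_force: [-2.3, -17.9, 2.3]
gripper_width: 0.002
t 10.7 stand pos [-0.0018  0.1108  0.0934] F(stand) [  1.6 -17.9   2.3] w 0.001568974199207323
shift tool mm [ 2.1 80.8 -0.2] turn deg [ 1.03  0.53 -0.26]
```

18 N, so the lever is at its stop. Now back off, let it spring back, and rise.

```bash
python3 -m creep '[[0,8,0,0,0,0,0],[0,12,0,0,0,0,0],[0,12,0,0,0,0,0],[0,12,0,0,0,0,0],[0,12,0,0,0,0,0],[0,12,0,0,0,0,0],[0,12,0,0,0,0,0],[0,10,0,0,0,0,0],[0,4,0,0,0,0,0],[0,0,0,0,0,0,0]]'
python3 -m creep '[[0,0,-15,0,0,0,0],[0,0,-20,0,0,0,0],[0,0,-20,0,0,0,0],[0,0,-20,0,0,0,0],[0,0,-20,0,0,0,1],[0,0,-20,0,0,0,1],[0,0,-10,0,0,0,1],[0,0,0,0,0,0,1],[0,0,0,0,0,0,1],[0,0,0,0,0,0,1]]'
python3 - <<'E'
from h import *
go(0,-.075,.22)
c=capture("scene"); print(find_in("scene","lever_knob")[:1],find_in("scene","grip_point")[:1],find_in("scene","button")[:1],proj(c,[O+SY*-.075+ZZ*.126,O+SY*-.075-SX*.02+ZZ*.126]))
cv2.imwrite("pics/c3.png",cv2.resize(c["color"][170:370,180:400],None,fx=2.5,fy=2.5,interpolation=2))
E
```

```text
time_s: 11.95
tcp_pos: [0.5381, 0.2002, 0.0955]
ee_rot: [[0.976, -0.217, 0.0], [-0.217, -0.976, 0.0], [0.0, -0.0, -1.0]]
wrist_force: [-0.5, -0.5, -0.0]
gripper_width: 0.002
time_s: 13.2
tcp_pos: [0.5376, 0.1999, 0.2196]
ee_rot: [[0.976, -0.217, -0.002], [-0.217, -0.976, -0.001], [-0.001, 0.001, -1.0]]
wrist_force: [0.2, 0.1, 0.3]
gripper_width: 0.602
t 13.2 stand pos [-2.000e-04  2.510e-02  2.196e-01] F(stand) [0.2 0.1 0.3] w 0.6019676790372323
shift tool mm [  0.4 100.1  -0.2] turn deg [ 0.08  0.08 -0.13]
[{'xy': [269.3, 251.4], 'p': 0.83}] [{'xy': [318.7, 219.3], 'p': 0.74}] [{'xy': [323.2, 218.7], 'p': 0.5}] [[315.01569996 216.75712881]
 [324.08685319 220.05177817]]
```

View pics/c3.png

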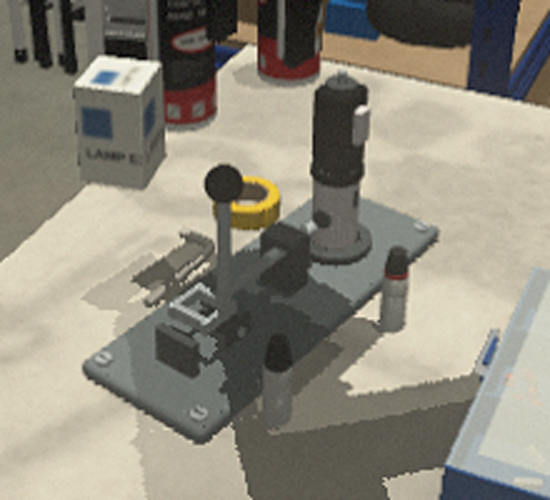

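The lever is upright again (knob at (224,182) in the crop) and the bolt is drawn. The button at (361,125), i.e. (324,220) in the full image, matches the model's prediction. Next, move over the head and down.

```bash
python3 -m creep '[[0,10,0,0,0,0,1],[0,14,0,0,0,0,1],[0,14,0,0,0,0,1],[0,14,0,0,0,0,1],[0,14,0,0,0,0,1],[0,14,0,0,0,0,1],[-1,12,0,0,0,0,1],[0,8,0,0,0,0,1],[0,0,0,0,0,0,1],[0,0,0,0,0,0,1]]' >/dev/null
python3 - <<'E'
from h import *
go(-.001,-.075,.107)
c=capture("wrist")
for n in("grip_head","button"):print(n,find_in("wrist",n)[:2])
print(proj(c,[O+SY*-.075+ZZ*.165,O+SY*-.075-SX*.02+ZZ*.126]))
cv2.imwrite("pics/c4.png",c["color"])
E
```

```text
t 14.65 stand pos [-0.001  -0.0743  0.2205] F(stand) [ 0.6 -0.2  0.2] w 1.0001073316722813
shift tool mm [-1.000e-01  7.000e-01  1.135e+02] turn deg [-0.01 -0.01 -0.11]
grip_head [{'xy': [280.8, 207.0], 'p': 0.67}]
button []
[[281.41558328 223.70507363]
 [259.54249605 210.07861194]]
```

View pics/c4.png

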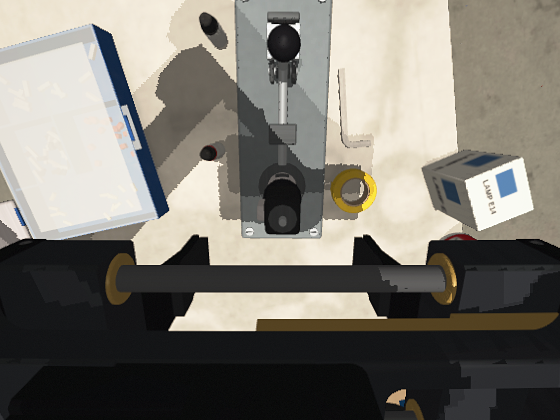

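The wrist view shows the head's stud at (282,219), centred between the fingers and within about 2 mm of prediction. Descend, then grip.

```bash
python3 -m creep '[[0,0,12,0,0,0,1],[0,0,15,0,0,0,1],[0,0,15,0,0,0,1],[0,0,15,0,0,0,1],[0,0,15,0,0,0,1],[0,0,15,0,0,0,1],[0,0,14,0,0,0,1],[0,0,12,0,0,0,1],[0,0,0,0,0,0,1],[0,0,0,0,0,0,1]]'
python3 -m creep '[[0,0,0,0,0,0,0],[0,0,0,0,0,0,0],[0,0,0,0,0,0,0],[0,0,0,0,0,0,0],[0,0,0,0,0,0,0],[0,0,0,0,0,0,0],[0,0,0,0,0,0,0],[0,0,0,0,0,0,0],[0,0,0,0,0,0,0],[0,0,0,0,0,0,0]]'
python3 -c "
from h import *
go(-.001,-.075,.227);print(sense()['gripper_width']*87)"
```

```text
time_s: 16.05
tcp_pos: [0.5158, 0.1028, 0.1079]
ee_rot: [[0.976, -0.216, 0.001], [-0.216, -0.976, 0.0], [0.001, -0.0, -1.0]]
wrist_force: [0.6, 1.3, -0.5]
gripper_width: 0.998
time_s: 17.3
tcp_pos: [0.5161, 0.1025, 0.1076]
ee_rot: [[0.976, -0.217, 0.001], [-0.217, -0.976, -0.0], [0.001, -0.0, -1.0]]
wrist_force: [3.5, -3.2, -3.0]
gripper_width: 0.339
t 17.3 stand pos [-0.0003 -0.0746  0.1076] F(stand) [ 4.1 -2.4 -3. ] w 0.338965432039128
shift tool mm [  -0.6    0.4 -119.4] turn deg [-0.01 -0.08 -0.13]
29.489992587404135
```

Width reads 29.5 mm, so the button seems to be in. Trial draw of 20 mm.

```bash
python3 -m creep '[[0,0,-2,0,0,0,0],[0,0,-3,0,0,0,0],[0,0,-3,0,0,0,0],[0,0,-3,0,0,0,0],[0,0,-3,0,0,0,0],[0,0,-3,0,0,0,0],[0,0,-3,0,0,0,0],[0,0,0,0,0,0,0],[0,0,0,0,0,0,0],[0,0,0,0,0,0,0]]'
python3 - <<'E'
from h import *
go(-.001,-.075,.227)
c=capture("scene");print(find_in("scene","grip_head")[:1])
cv2.imwrite("pics/c5.png",cv2.resize(c["color"][120:320,220:420],None,fx=3,fy=3,interpolation=2))
E
```

```text
time_s: 18.55
tcp_pos: [0.5161, 0.1026, 0.1271]
ee_rot: [[0.976, -0.217, 0.001], [-0.217, -0.976, 0.0], [0.001, -0.0, -1.0]]
wrist_force: [6.0, -1.8, -5.4]
gripper_width: 0.344
t 18.55 stand pos [-0.0003 -0.0745  0.1271] F(stand) [ 6.2 -0.5 -5.4] w 0.3443616996087672
shift tool mm [ -0.5   0.4 -99.9] turn deg [-0.02 -0.06 -0.14]
[{'xy': [315.4, 211.1], 'p': 0.8}]
```

View pics/c5.png

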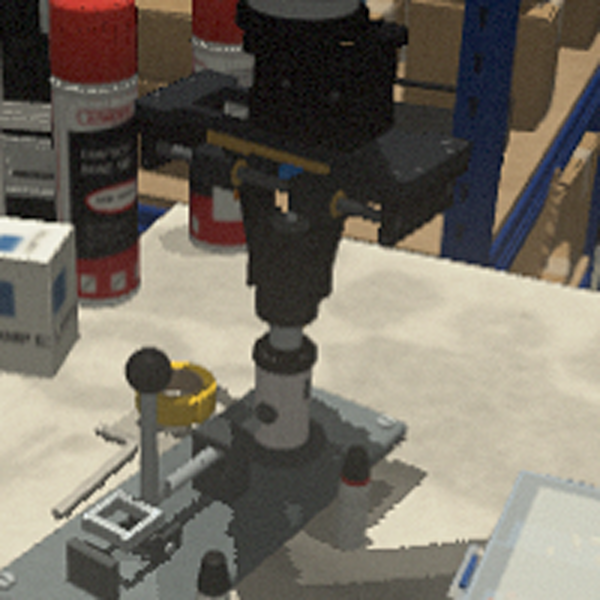

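The head is rising: the inner tube shows at (285,335), with a 5 N pull. On to the first stop, then the second.

```bash
python3 -m creep '[[0,0,-4,0,0,0,0],[0,0,-5,0,0,0,0],[0,0,-5,0,0,0,0],[0,0,-5,0,0,0,0],[0,0,-5,0,0,0,0],[0,0,-5,0,0,0,0],[0,0,-5,0,0,0,0],[0,0,-4,0,0,0,0],[0,0,-2,0,0,0,0],[0,0,0,0,0,0,0]]'
python3 -m creep '[[0,0,-3,0,0,0,0],[0,0,-3,0,0,0,0],[0,0,-4,0,0,0,0],[0,0,-4,0,0,0,0],[0,0,-4,0,0,0,0],[0,0,-4,0,0,0,0],[0,0,-4,0,0,0,0],[0,0,-4,0,0,0,0],[0,0,0,0,0,0,0],[0,0,0,0,0,0,0]]'
python3 -c "
from h import *
go(-.001,-.075,.228)"
```

```text
time_s: 19.9
tcp_pos: [0.5159, 0.1026, 0.1668]
ee_rot: [[0.976, -0.217, 0.001], [-0.217, -0.976, 0.0], [0.001, -0.0, -1.0]]
wrist_force: [5.6, -2.9, -6.4]
gripper_width: 0.342
time_s: 21.15
tcp_pos: [0.5157, 0.1026, 0.1952]
ee_rot: [[0.976, -0.217, -0.0], [-0.217, -0.976, 0.0], [-0.0, -0.0, -1.0]]
wrist_force: [7.9, -1.5, -12.1]
gripper_width: 0.347
t 21.15 stand pos [-0.0007 -0.0746  0.1952] F(stand) [  8.    0.2 -12.1] w 0.3468990710069611
shift tool mm [ -0.3   0.4 -32.8] turn deg [-0.    0.02 -0.17]
```

```bash
python3 -m creep '[[0,0,-4,0,0,0,0],[0,0,-4,0,0,0,0],[0,0,-4,0,0,0,0],[0,0,-4,0,0,0,0],[0,0,-4,0,0,0,0],[0,0,-4,0,0,0,0],[0,0,-4,0,0,0,0],[0,0,-2,0,0,0,0],[0,0,0,0,0,0,0],[0,0,0,0,0,0,0]]'
python3 -m creep '[[0,0,-1,0,0,0,0],[0,0,-1,0,0,0,0],[0,0,-1,0,0,0,0],[0,0,-1,0,0,0,0],[0,0,0,0,0,0,0],[0,0,0,0,0,0,0],[0,0,0,0,0,0,0],[0,0,0,0,0,0,0],[0,0,0,0,0,0,0],[0,0,0,0,0,0,0]]'
python3 - <<'E'
from h import *
go(-.001,-.075,.228)
c=capture("scene");print(find_in("scene","lever_knob")[:1])
cv2.imwrite("pics/c6.png",cv2.resize(c["color"][120:320,220:420],None,fx=3,fy=3,interpolation=2))
E
```

```text
time_s: 22.4
tcp_pos: [0.5156, 0.1026, 0.2246]
ee_rot: [[0.976, -0.218, -0.001], [-0.218, -0.976, -0.0], [-0.001, 0.0, -1.0]]
wrist_force: [7.4, -2.5, -12.9]
gripper_width: 0.345
time_s: 23.65
tcp_pos: [0.5156, 0.1026, 0.2278]
ee_rot: [[0.976, -0.218, -0.002], [-0.218, -0.976, -0.0], [-0.002, 0.0, -1.0]]
wrist_force: [9.0, -2.6, -16.9]
gripper_width: 0.345
t 23.65 stand pos [-0.0009 -0.0746  0.2278] F(stand) [  9.4  -0.6 -16.9] w 0.3450528175639539
shift tool mm [-0.1  0.4 -0.2] turn deg [ 0.02  0.09 -0.19]
[{'xy': [269.8, 251.5], 'p': 0.97}]
```

View pics/c6.png

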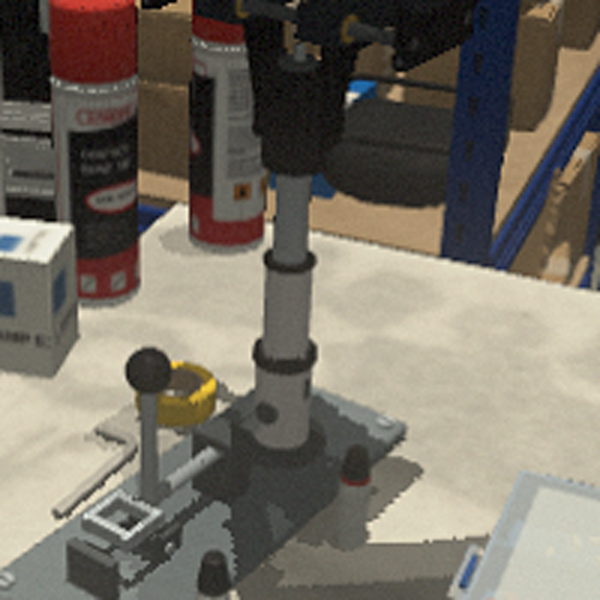

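Both tubes are out: middle tube from (285,350) to (285,262), inner tube above it. The head is up 120 mm at 17 N. I'll pull 2 mm more to confirm the hard stop.

```bash
python3 -m creep '[[0,0,-1,0,0,0,0],[0,0,-1,0,0,0,0],[0,0,0,0,0,0,0],[0,0,0,0,0,0,0],[0,0,0,0,0,0,0],[0,0,0,0,0,0,0],[0,0,0,0,0,0,0],[0,0,0,0,0,0,0],[0,0,0,0,0,0,0],[0,0,0,0,0,0,0]]'
```

```text
time_s: 25.0
tcp_pos: [0.5153, 0.1027, 0.2279]
ee_rot: [[0.976, -0.218, -0.003], [-0.218, -0.976, -0.0], [-0.003, 0.001, -1.0]]
wrist_force: [11.6, -2.4, -24.4]
gripper_width: 0.345
```

The hard stop is confirmed: force rose to 24 N with no further travel, and the grip width did not change. Handing in.

```bash
python3 -c "
from h import *
print(finish_job())
go(-.001,-.075,.228)"
```

```text
the job is handed in; nothing more can be done
None
the job is handed in; nothing more can be done
```

The job is handed in, with the gripper still holding the monopod head fully out and the button squeezed in. No verdict came back.

- **Lever and bolt:** I pushed the lever with closed fingers until the force rose to 18 N at its stop. It sprang back upright by itself, and the picture showed the bolt drawn back.
- **Draw-out:** I gripped the head along x on the button and drew it 120 mm up, past the first stop to the second. The last 2 mm of pull gave only 0.1 mm of travel, and the force rose from 17 to 24 N. The last picture shows both tubes out and the lever upright.
- **Bystanders:** The two connectors, hex key and tape stood in place in the last picture, judged by eye only.
- **Disagreements:**
  - The opening read about 30 mm with the button pressed, against the expected 31.5 mm. The head rose freely at the expected forces, so the tooth did release.
  - There was a side force of about 12 N at the end, probably from a grip slightly off centre. It caused no slip.

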